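# Shift the rail feeder into step three

### The arm

A 6-joint arm with a two-finger parallel gripper is mounted at the origin on the work surface. World frame = base frame: x ahead of the robot, y to its left, z up, the work surface at z = 0. Lengths are in m, angles in rad, forces in N, time in s.
With the tool pointing down it reaches from about 0.4 to 0.825 m from the base axis. Payload 7 kg.
Tool frame: the origin (TCP) lies midway between the tips of the shut fingers; the grasp point (between the pads) lies 19 mm behind it; z points along the fingers, x is the direction in which the jaws open and shut, and the axes are right-handed (so a half turn about z gives the same grasp; the last joint's range is limited). The gripper opens to 88 mm and grips with 3 to 60 N. Pads are 19 mm wide; open, the fingers measure 130 mm over their backs; the gripper's body (78 mm by 193 mm) begins 47 mm behind the grasp point.
Start: joints at [1.473, 0.359, 0.012, 0, -1.224, -0.288], TCP at [0.254, 0.625, 0.227] pointing down, gripper open.
Joint ranges: [-3.07, 3.07], [-1.43, 2.12], [-1.02, 1.25], [-3.03, 1.67], [-3.05, -0], [-3.03, 3.03]. Speed limits (rad/s): [2.39, 2.39, 3.01, 3.14, 3.14, 3.14].

### API

Orientations are given as [roll, pitch, yaw] about the fixed x, y, z axes, in that order (R = Rz(yaw) Ry(pitch) Rx(roll)).
In Python, from station import status, eyes, workorder gives the robot as it stands.
- The arm moves only by the shell command python3 -m jog 'ROWS' [OPENING] [FORCE]. ROWS is JSON, a list of rows, each a list of 6 numbers: the shift along the world's x, y, z in mm, then the turn, a rotation vector about the world's x, y, z in rad. A call has 1 to 12 rows; each row shifts and turns the pose as measured when the row begins; what a row does not reach is not made up. A row lasts 1/10 s, in which the tool goes at most 50 mm and 8.59 degrees, less where a joint would pass 70% of its speed; a pose out of reach is approached as far as the arm can. A call with a gripper value outside its range is refused whole. OPENING is the opening, from 0 (shut) to 1 (fully open), set as the call begins (- or left out, the last holds). The fingers move at their own pace and stop on an object; FORCE is the grip in N (left out, the last holds). Time passes only in rows, so rows that do not move let the fingers close. It gives the time, the measured TCP pose, the force and the opening at its end, in the units of the state.
- status.get_state(): the state, without advancing time (a new reading comes with each control period).
- eyes.grab_frame(name): name is "scene" or "top"; returns the picture (420x560x3 uint8, blue, green, red); there is no depth.
- eyes.calibration(name): a dict with "camera_matrix" (3x3 intrinsics, pixels), "cam_to_world" (4x4, takes a point from camera to world coordinates). Camera axes: x right, y up, looking along -z (the intrinsics and any distortion apply to the point x, -y, -z); pixel columns grow to the right and rows downward; lengths in m; the calibration is good to about 2 mm. A picture is of the moment at which its call begins. calibration takes no time and is no camera call.
- workorder.job_done(): hands the job in, once; it reports no verdict.
The state is a dict: "t": time; "q": joint angles; "qd": joint speeds; "joint_efforts": joint torques, N m; "eef_pos": TCP position; "ee_rot": TCP orientation; "force": force on the tool from outside, world axes, zero at the start; "moment": the same for the moment, N m; "width": finger opening in m.
Only numpy, scipy, OpenCV 4.12 (cv2) and the standard library are available. Lean on these libraries where they do the work, as an engineer would, in place of code of your own. Each camera call takes 0.05 s, during which the arm holds its last target. There are 200 camera calls.

### The job

Shift the rail feeder into step three: push its selector lever out of the park notch, across the gate, and fully home into the slot end beside the plate with three studs, then leave it there and move clear. Push the lever with the fingers only; do not pull it up, do not force it, and do not put it into any other step on the way. Leave the other things on the bench where they are.

Things in the scene. Friction and masses are not known exactly. Their poses are not given: they have to be found in the camera images.
- feeder: Rail feeder fixed to the bench: grey gear housing 140 (x) x 150 (y) mm, its steel gate plate on top 105 mm above the bench. Origin on the bench below the gate's middle and the lever's pivot. Its x points from the front (robot side) to the motor, y left; turned up to 0.45 rad. Motor: x 70 to 212 mm, |y| < 45 mm, up to 111 mm high. Roller feed with rail: x -160 to 200, y -75 to -135 mm, 72 mm high.
- gate_mid (a point): Middle of the gate on the plate's upper face (feeder frame 0, 0, 105 mm). Slots are 14 mm wide in 8 mm plate. Neutral: a cross slot along feeder y, -31 to +31 mm, at x = 0. At y = -24 and +24 mm step slots run from it both ways to x = -23 and +23 mm: four steps. A park notch at y = 0 runs only to x = -23 mm. Solid walls stop the 10 mm stalk; play about 2 mm each side.
- lever_grip (a point): Centre of the lever's black round grip, 28 mm across, 57 mm long (30 mm below to 27 mm above this point along the lever), 145 mm up the lever from its pivot, which lies 31 mm above the bench: 176 mm high when upright, about 164 mm when home in a step. It travels about +-50 mm sideways and +-35 mm fore and aft as the stalk goes through the gate. Play about 4 mm each side.
- lever_stalk (a point): Point on the axis of the lever's steel stalk (10 mm thick), 70 mm up from its pivot, at the height of the gate plate: shows where in the gate the lever is. Home in a step it is about 16 mm fore or aft of neutral and 22 to 25 mm to the side.
- lever_fore (a joint): Lever's fore-and-aft swing in rad: 0 in neutral (cross slot), positive towards the motor (feeder +x). About -0.25 at the bottom of the park notch, where the lever starts; +-0.25 when home in a step. Stays where left; takes about 2 N at the grip.
- lever_side (a joint): Lever's sideways swing in rad: 0 in the middle, positive to feeder +y, about +-0.34 at the two side columns. Stays where left; takes about 2 N at the grip.
- lever_lift (a joint): How far the lever is pulled up along itself, in m: 0 at rest, held down by a spring (about 10 N to start it). It must not be pulled up.
- plate1: Step plate 1: white, 32 x 32 x 3 mm, lying on the gate plate, with one black stud 9 mm across and 3 mm high on it. Fixed. Origin: centre of its underside.
- plate2: Step plate 2: white, 32 x 32 x 3 mm, lying on the gate plate, with two black studs 9 mm across and 3 mm high on it. Fixed. Origin: centre of its underside.
- plate3: Step plate 3: white, 32 x 32 x 3 mm, lying on the gate plate, with three black studs in a diagonal row 9 mm across and 3 mm high on it. Fixed. Origin: centre of its underside. Marks the step wanted.
- plate4: Step plate 4: white, 32 x 32 x 3 mm, lying on the gate plate, with four black studs in a square 9 mm across and 3 mm high on it. Fixed. Origin: centre of its underside. The four plates lie at feeder x = +-42 mm, y = +-36 mm, one beside the end of each step slot; which is where changes from run to run.
- driver: Loose screwdriver lying on the bench; leave alone. Origin: underside.
- breaker: Loose grey circuit breaker, 45 x 50 x 52 mm, on the bench; leave alone. Origin: centre of underside.
- meter: Loose yellow multimeter, 140 x 70 x 33 mm, lying on the bench; leave alone. Origin: centre of underside.

How it is judged:
On the way, in this order (a step that is already met when the one before it is completed fails the run):
1. the lever is out of the park notch, in neutral (value of joint lever_fore between -0.08 and 0.08 rad), for 0.1 s.
2. the lever is fully home in the slot beside the plate with three studs (horizontal distance between lever_stalk and plate3 below 0.0325 m), for 0.2 s.
At the end, for the whole second after the job is handed in: The lever rests home in the slot beside the three-stud plate (stalk point within 32.5 mm of the plate's centre, seen from above, which is within about 4 mm of the slot's end), still, and not pulled up (under 2 mm) (horizontal distance between lever_stalk and plate3 below 0.0325 m and velocity of joint lever_fore between -0.05 and 0.05 rad/s and value of joint lever_lift below 0.002 m); the robot touches nothing.
It fails at once if the lever is pulled up by more than 4 mm (value of joint lever_lift above 0.004 m).
It fails at once if the lever is put into another step (horizontal distance between lever_stalk and plate1 below 0.0355 m or horizontal distance between lever_stalk and plate2 below 0.0355 m or horizontal distance between lever_stalk and plate4 below 0.0355 m).
It fails at once if the lever is forced (over 60 N) (contact force between the fingers and lever_lift above 60 N).
It fails at once if a bystander is moved by more than 15 mm (distance of any of driver, breaker, meter from where it was at the start of the episode above 0.015 m).
It also fails if it takes over 56 s, if anything falls off the work surface, if the arm or the gripper's body presses on something with over 40 N, if the wrist force passes 120 N, or if a joint passes its speed limit or range.

## Working session

There is one attempt and no reset: what is moved stays moved. The work goes in short steps, Python scripts to look and compute and a shell command to move; the robot and the scene stay as the last step left them, time stands still between calls to the robot, and variables do not carry over. Pictures are saved under pics/ and viewed, about 8 in all and at most 12, crops included, and the job is handed in when it is done.

```bash
mkdir -p pics; ls
python3 - <<'E'
from station import status, eyes
import cv2,json
s=status.get_state();print(s['t'],s['eef_pos'],s['ee_rot'],s['width'],s['force'])
for n in('scene','top'):
    cv2.imwrite(f'pics/{n}0.png',eyes.grab_frame(n));c=eyes.calibration(n);print(c)
E
```

```text
pics
0.0 [0.25383695 0.62490795 0.22563098] [-3.14144385e+00 -1.68044996e-03 -1.95671754e+00] 0.0876940180147387 [-0.31362625 -0.5021855  -0.58427779]
{'camera_matrix': array([[430.55610875,   0.        , 281.07345014],
       [  0.        , 430.55610875, 209.77892431],
       [  0.        ,   0.        ,   1.        ]]), 'cam_to_world': array([[ 0.81042212, -0.41031116,  0.41816354,  0.88154178],
       [ 0.58584429,  0.56568809, -0.58033047, -0.44070843],
       [ 0.00156594,  0.71529137,  0.69882459,  0.66905589],
       [ 0.        ,  0.        ,  0.        ,  1.        ]])}
{'camera_matrix': array([[501.16741244,   0.        , 278.15207753],
       [  0.        , 501.16741244, 212.07229567],
       [  0.        ,   0.        ,   1.        ]]), 'cam_to_world': array([[ 0.01472213,  0.98281322, -0.18401477,  0.38826183],
       [-0.99984581,  0.01623167,  0.00669966, -0.00330776],
       [ 0.00957138,  0.18388776,  0.98290065,  1.00448998],
       [ 0.        ,  0.        ,  0.        ,  1.        ]])}
```

View pics/scene0.png

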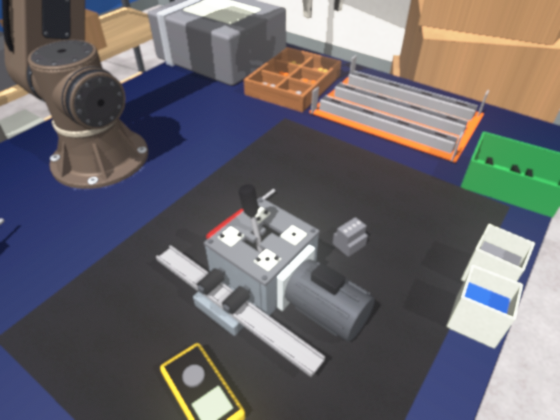

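View pics/top0.png

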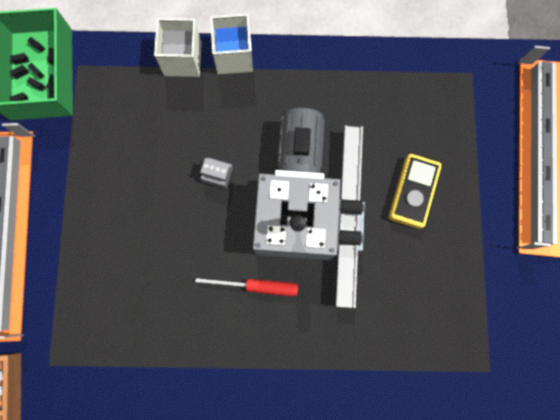

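The scene view shows the lever leaning towards the robot. In the top view the feeder is near (297,213), with plates around (279,190), (318,192), (276,235) and (316,237) and the grip near (298,223). I'll zoom in and measure.

```bash
cat > h.py <<'E'
import numpy as np,cv2
from station import status,eyes
def ray(n,u,v):
    c=eyes.calibration(n);K=c['camera_matrix'];T=c['cam_to_world']
    d=T[:3,:3]@np.array([(u-K[0,2])/K[0,0],-(v-K[1,2])/K[1,1],-1]);return T[:3,3],d
def onz(n,u,v,z):
    o,d=ray(n,u,v);return o+d*(z-o[2])/d[2]
def proj(n,p):
    c=eyes.calibration(n);K=c['camera_matrix'];T=c['cam_to_world']
    q=T[:3,:3].T@(np.asarray(p)-T[:3,3]);return K[0,2]-K[0,0]*q[0]/q[2],K[1,2]+K[1,1]*q[1]/q[2]
def crop(n,f,x0,y0,x1,y1,s):
    im=eyes.grab_frame(n);cv2.imwrite(f,cv2.resize(im[y0:y1,x0:x1],None,fx=s,fy=s,interpolation=cv2.INTER_CUBIC));return im
E
python3 - <<'E'
from h import *
im=crop('top','pics/t1.png',245,160,350,265,5.5)
g=im[165:262,250:345].min(2)
m=(g>185).astype(np.uint8); m=cv2.morphologyEx(m,cv2.MORPH_CLOSE,np.ones((5,5)))
n,l,st,c=cv2.connectedComponentsWithStats(m)
for i in range(1,n):
    if st[i,4]>60:
        u,v=c[i]+[250,165];print(st[i],u,v,onz('top',u,v,.108))
s=crop('scene','pics/s1.png',200,175,330,305,4.5)
E
```

```text
[   8    0   87   97 4248] 306.7441148775895 205.55626177024482 [ 0.5690603  -0.06142688  0.108     ]
[  6  61  39  25 650] 276.96923076923076 238.90307692307692 [ 0.50688586 -0.00801144  0.108     ]
```

View pics/t1.png

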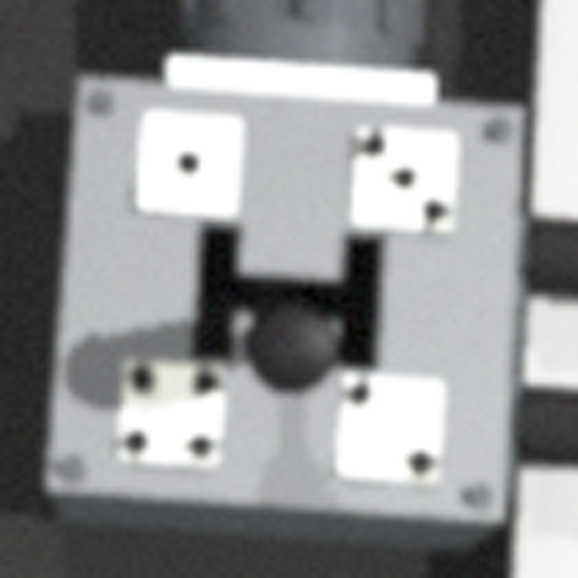

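View pics/s1.png

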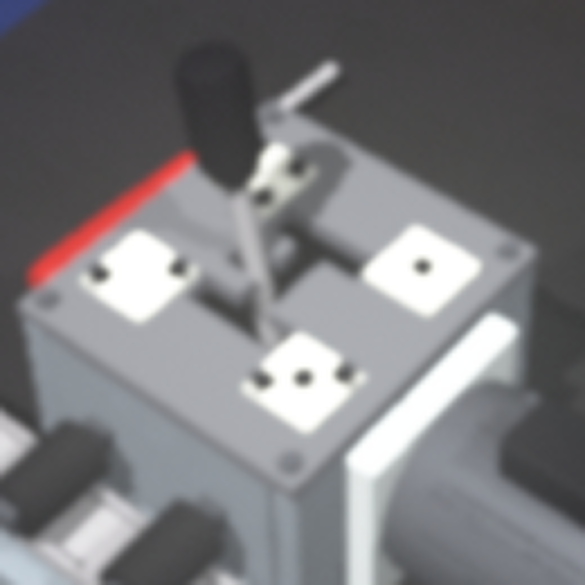

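Plate 3 (three studs) is at crop (405,180), on the motor side and to the right: feeder (+42, -36). The others sit at P1 (190,164), P4 (172,413) and P2 (390,427). The grip's top is at crop (293,345) and leans back. Next I'll work out the feeder frame and grip position.

```bash
cat >> h.py <<'E'
_P={1:(190,164,42,36),3:(405,180,42,-36),4:(172,413,-42,36),2:(390,427,-42,-36)}
W={k:onz('top',245+(a+.5)/5.5-.5,160+(b+.5)/5.5-.5,.108) for k,(a,b,_,_) in _P.items()}
C=np.mean(list(W.values()),0)
ex=(W[1]+W[3]-W[2]-W[4])[:2];ey=(W[1]+W[4]-W[2]-W[3])[:2]
_a=np.arctan2(ex[1],ex[0]);_b=np.arctan2(-ey[0],ey[1]);A=(_a+_b)/2
R=np.array([[np.cos(A),-np.sin(A)],[np.sin(A),np.cos(A)]])
def f2w(x,y): return C[:2]*1000+R@[x,y]
def w2f(p): return R.T@((np.asarray(p)[:2]-C[:2])*1000)
E
python3 - <<'E'
from h import *
from h import _a,_b
print(W,C,_a,_b,np.linalg.norm(ex)/2,np.linalg.norm(ey)/2)
for f in (-.25,):
    p=f2w(145*np.sin(f),0);print('park grip exp',p,proj('top',[*p/1000,.031+.145*np.cos(f)]),proj('scene',[*p/1000,.031+.145*np.cos(f)]))
print('ring grip z.19',w2f(onz('top',298.2,222.6,.19)))
s=status.get_state();print(w2f(s['eef_pos']))
for q in [(-80,0),(-35,0),(0,50),(0,90),(-40,-50),(35,-50)]: print(q,f2w(*q))
E
```

```text
{1: array([ 0.59844413, -0.01060184,  0.108     ]), 3: array([ 0.59418483, -0.08240225,  0.108     ]), 4: array([ 0.51452612, -0.00590018,  0.108     ]), 2: array([ 0.51104264, -0.0774787 ,  0.108     ])} [ 0.55454943 -0.04409574  0.108     ] -0.057551623131494575 -0.053949788784246056 0.08366862874492316 0.07179392263830485
park grip exp [518.73159035 -42.09680114] (np.float64(297.6102481778763), np.float64(227.27949281290637)) (np.float64(244.96495408659592), np.float64(198.90706805710255))
ring grip z.19 [-30.9618073    0.22301514]
[-337.45678291  651.3945947 ]
(-80, 0) [474.67372227 -39.63799593]
(-35, 0) [519.6038072  -42.14547829]
(0, 50) [557.33552033   5.82657425]
(0, 90) [559.56439354  45.76442752]
(-40, -50) [511.82548403 -91.78918573]
(35, -50) [586.70895892 -95.968323  ]
```

```bash
python3 -m jog '[[33,-37,5,0,0,0.03],[33,-37,0,0,0,0.03],[33,-37,0,0,0,0.03],[33,-37,0,0,0,0.03],[33,-37,0,0,0,0.03],[33,-37,0,0,0,0.03],[0,-45,0,0,0,0.03],[0,-45,0,0,0,0.03],[0,-45,0,0,0,0.03],[0,-45,0,0,0,0.03],[0,-45,0,0,0,0.03],[0,-45,0,0,0,0]]' 0 20
```

```text
t: 1.4
eef_pos: [0.4524, 0.1203, 0.2267]
ee_rot: [-3.142, -0.005, -1.605]
force: [1.3, -0.8, 1.4]
width: 0.0013
```

Next is the point behind the lever (470,-39), then down to z 0.155.

```bash
python3 -m jog '[[4,-40,0,0,0,-0.02],[4,-40,0,0,0,0],[4,-40,0,0,0,0],[4,-35,0,0,0,0],[0,0,0,0,0,0],[0,0,0,0,0,0]]'
python3 - <<'E'
from h import *
s=status.get_state();print(s['eef_pos'],w2f(s['eef_pos']),s['ee_rot'])
crop('scene','pics/s2.png',170,100,330,280,3.3)
E
```

```text
t: 2.0
eef_pos: [0.466, -0.0461, 0.2277]
ee_rot: [-3.14, -0.004, -1.631]
force: [-0.6, -0.6, -0.2]
width: 0.0004
[ 0.46599534 -0.04606121  0.22774229] [-88.30698619  -6.89681385] [-3.1395997  -0.00410283 -1.63140224]
```

View pics/s2.png

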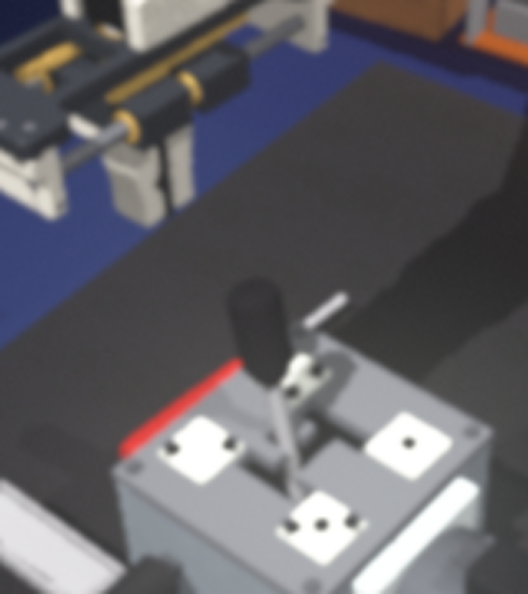

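The closed fingers are clear behind the grip, which is at crop (262,330). I'll descend and approach.

```bash
python3 -m jog '[[0,7,-30,0,0,0],[0,0,-30,0,0,0],[0,0,-13,0,0,0],[0,0,0,0,0,0],[10,0,0,0,0,0],[10,0,0,0,0,0],[6,0,0,0,0,0],[6,0,0,0,0,0],[6,0,0,0,0,0]]'; python3 -c "
from h import *
s=status.get_state();print(w2f(s['eef_pos']))"
```

```text
t: 2.95
eef_pos: [0.5095, -0.0327, 0.1568]
ee_rot: [-3.133, -0.002, -1.622]
force: [-2.6, -0.0, 1.2]
width: 0.0005
[-45.62732072   8.84229595]
```

```bash
python3 -m jog '[[5,-2,0,0,0,0],[5,-2,0,0,0,0],[5,-2,0,0,0,0],[4,-1,0,0,0,0],[0,0,0,0,0,0]]'
python3 - <<'E'
from h import *
s=status.get_state();print(w2f(s['eef_pos']))
crop('top','pics/t3.png',245,160,350,265,4);crop('scene','pics/s3.png',200,145,330,305,3.7)
E
```

```text
t: 3.45
eef_pos: [0.5305, -0.0406, 0.1566]
ee_rot: [-3.134, -0.002, -1.623]
force: [-1.1, 0.0, 0.7]
width: 0.0008
[-24.1959357    2.18697756]
```

View pics/s3.png

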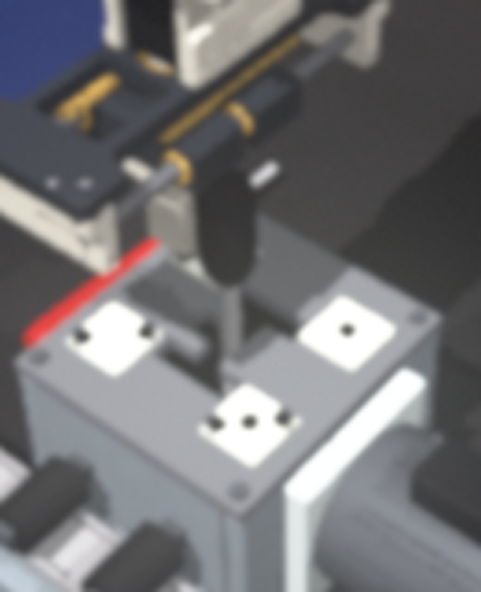

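The lever looks nearly upright, with the grip's bottom at crop (228,283) and the stalk near (231,350). I'll compare that with the projected neutral pose.

Run:
```python
from h import *
for f in (-.1,-.05,0,.05,.1):
    o=[]
    for L in (74,112,145):
        p=f2w(L*np.sin(f),0);u,v=proj('scene',[*p/1000,.031+L/1000*np.cos(f)]);o.append((round((u-200)*3.7),round((v-145)*3.7)))
    print(f,o)
im=cv2.imread('pics/s3.png');g=im.max(2)
for r in (230,250,265,300,320,340):
    row=g[r,180:270].astype(int);print(r,row[::3])
```

```text
-0.1 [(218, 327), (209, 268), (201, 214)]
-0.05 [(224, 330), (218, 273), (213, 220)]
0 [(230, 334), (227, 278), (225, 227)]
0.05 [(236, 338), (237, 284), (237, 234)]
0.1 [(242, 342), (246, 290), (250, 242)]
230 [140 139 138 134 122  99  75  61  57  56  56  56  58  57  58  59  59  59
  58  57  57  57  57  58  62  75  92 102 106 107]
250 [134 134 133 128 120 106  87  71  61  59  58  58  59  59  59  61  62  61
  61  61  61  61  60  62  69  88 106 114 113 110]
265 [140 154 169 186 197 194 172 138 100  73  62  60  61  61  61  61  61  62
  61  62  62  62  63  68  78  91 102 107 109 109]
300 [103 107 109 111 111 111 111 111 111 111 111 111 110 112 117 124 131 133
 131 120 100  81  74  75  79  84  89  93  96  99]
320 [ 99  97  96  95  94  93  93  92  86  84  86  90  95 103 113 123 131 134
 135 129 113  92  75  68  65  65  66  67  67  68]
340 [161 167 172 172 170 163 149 134 115  97  82  74  76  88 104 119 129 134
 135 129 115 100  94  97 105 111 114 115 116 120]
```

Neutral to within about 0.02 rad. I'll back off and go round to the +y side.

```bash
python3 -m jog '[[-20,1,0,0,0,0],[0,0,0,0,0,0],[2,33,0,0,0,0],[2,33,0,0,0,0],[0,0,0,0,0,0],[23,-1,0,0,0,0],[22,-1,0,0,0,0],[0,0,0,0,0,0],[0,0,0,0,0,0]]'; python3 -c "
from h import *
s=status.get_state();print(w2f(s['eef_pos']))"
```

```text
t: 4.45
eef_pos: [0.562, 0.0264, 0.1585]
ee_rot: [-3.127, -0.001, -1.622]
force: [-0.3, -0.2, 0.0]
width: 0.0002
[ 3.4780528  70.78900548]
```

```bash
python3 -m jog '[[-4,-10,-1,0,0,0],[0,-10,-1,0,0,0],[0,-8,0,0,0,0],[0,-6,0,0,0,0],[0,-6,0,0,0,0],[0,-6,0,0,0,0],[0,-6,0,0,0,0],[0,0,0,0,0,0]]'; python3 -c "
from h import *
s=status.get_state();print(w2f(s['eef_pos']),s['force'])"
```

```text
t: 5.25
eef_pos: [0.5556, -0.031, 0.157]
ee_rot: [-3.126, 0.0, -1.622]
force: [-0.5, -0.0, -0.3]
width: 0.0004
[ 0.27438673 13.16600352] [-0.46485682 -0.00387852 -0.26064763]
```

```bash
python3 -m jog '[[0,-5,0,0,0,0],[0,-5,0,0,0,0],[0,-4,0,0,0,0],[0,0,0,0,0,0]]'
python3 - <<'E'
from h import *
s=status.get_state();print(w2f(s['eef_pos']),s['force'])
crop('scene','pics/s4.png',200,145,330,305,3.7)
for y in (-.2,-.25,-.3,-.34):
    o=[]
    for L in (74,112,145):
        p=f2w(0,L*np.sin(y));u,v=proj('scene',[*p/1000,.031+L/1000*np.cos(y)]);o.append((round((u-200)*3.7),round((v-145)*3.7)))
    print(y,o)
E
```

```text
t: 5.65
eef_pos: [0.5551, -0.0458, 0.1565]
ee_rot: [-3.128, 0.0, -1.622]
force: [-0.4, 1.4, -0.7]
width: 0.0003
[ 0.65533804 -1.69091941] [-0.44243441  1.35538644 -0.66859091]
-0.2 [(210, 354), (195, 309), (182, 267)]
-0.25 [(205, 359), (188, 318), (171, 278)]
-0.3 [(200, 365), (180, 327), (161, 290)]
-0.34 [(196, 370), (174, 334), (153, 300)]
```

View pics/s4.png

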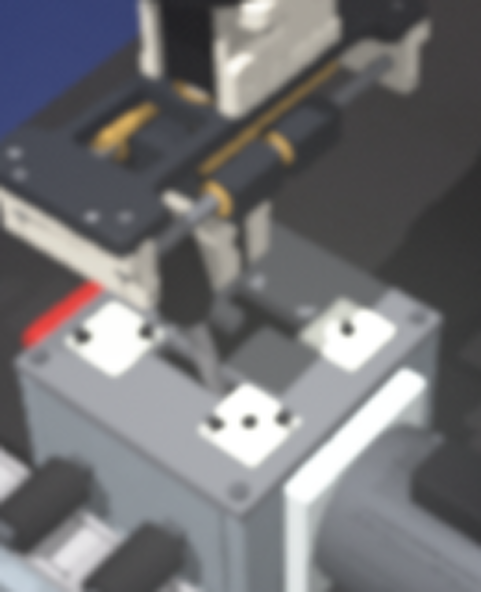

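The grip's bottom is at about crop (188,320), so side is about -0.27. The lever still has to go to -0.34.

```bash
python3 -m jog '[[0,-4,0,0,0,0],[0,-3,0,0,0,0],[0,-2,0,0,0,0],[0,0,0,0,0,0]]'
python3 - <<'E'
from h import *
s=status.get_state();print(w2f(s['eef_pos']),s['force'])
E
```

```text
t: 6.1
eef_pos: [0.5553, -0.0551, 0.1564]
ee_rot: [-3.127, 0.0, -1.622]
force: [-0.2, 1.5, -0.1]
width: 0.0005
[  1.35685043 -10.98675276] [-0.1827428   1.52997445 -0.10336965]
```

```bash
python3 -m jog '[[0,-2,0,0,0,0],[0,-2,0,0,0,0],[0,0,0,0,0,0]]'
python3 - <<'E'
from h import *
s=status.get_state();print(w2f(s['eef_pos']),s['force'])
crop('scene','pics/s5.png',200,145,330,305,3.7)
E
```

```text
t: 6.4
eef_pos: [0.5554, -0.0594, 0.1565]
ee_rot: [-3.127, 0.0, -1.622]
force: [0.6, 0.6, -0.3]
width: 0.0005
[  1.73831288 -15.26703821] [ 0.57171168  0.62583675 -0.28042189]
```

View pics/s5.png

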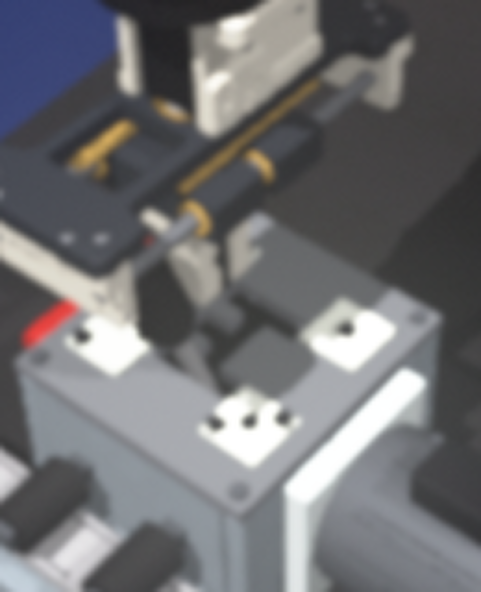

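The grip's bottom is at about crop (168,340), so side is about -0.35 and the lever is in the column. I'll go round behind it.

```bash
python3 -m jog '[[1,17,0,0,0,0],[0,0,0,0,0,0],[-27,1,0,0,0,0],[-27,1,0,0,0,0],[0,0,0,0,0,0],[-1,-25,0,0,0,0],[-1,-22,0,0,0,0],[0,0,0,0,0,0],[0,0,0,0,0,0]]'
python3 - <<'E'
from h import *
s=status.get_state();print(w2f(s['eef_pos']),s['force'])
E
```

```text
t: 7.35
eef_pos: [0.5009, -0.0904, 0.1578]
ee_rot: [-3.124, -0.002, -1.619]
force: [0.5, -0.2, -0.8]
width: 0.0004
[-50.97935416 -49.20673342] [ 0.53046828 -0.21537446 -0.77313887]
```

```bash
python3 -m jog '[[10,0,0,0,0,0],[8,0,0,0,0,0],[6,0,0,0,0,0],[5,0,0,0,0,0],[5,0,0,0,0,0],[5,-1,0,0,0,0],[5,0,0,0,0,0],[0,0,0,0,0,0]]'
python3 - <<'E'
from h import *
s=status.get_state();print(w2f(s['eef_pos']),s['force'])
crop('scene','pics/s6.png',200,145,330,305,3.7)
for f in (0,.1,.15,.2,.25):
    y=-.34;o=[]
    for L in (74,112,145):
        p=f2w(L*np.sin(f)*np.cos(y),L*np.sin(y));u,v=proj('scene',[*p/1000,.031+L/1000*np.cos(y)*np.cos(f)]);o.append((round((u-200)*3.7),round((v-145)*3.7)))
    print(f,o)
E
```

```text
t: 8.15
eef_pos: [0.5495, -0.0902, 0.1573]
ee_rot: [-3.126, -0.003, -1.616]
force: [-1.7, -0.1, 0.7]
width: 0.0007
[ -2.51820256 -46.29002447] [-1.69677719 -0.06786327  0.69599291]
0 [(196, 370), (174, 334), (153, 300)]
0.1 [(207, 378), (191, 346), (176, 316)]
0.15 [(212, 382), (200, 352), (188, 325)]
0.2 [(218, 386), (209, 359), (200, 334)]
0.25 [(224, 391), (217, 367), (212, 344)]
```

View pics/s6.png

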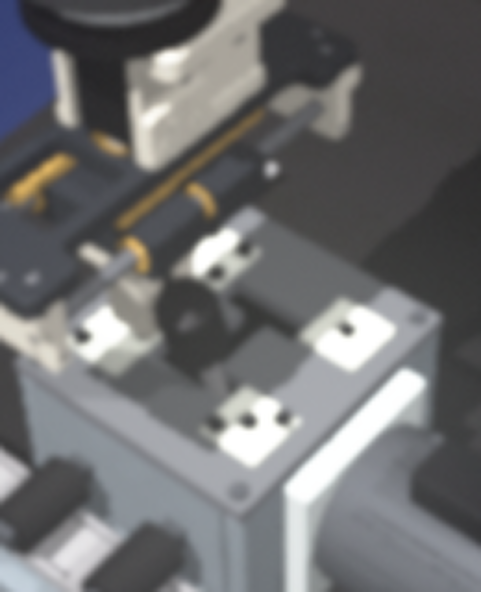

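The lever is going into the slot, with the grip's bottom at about crop (203,355) and fore about 0.16. I'll keep pushing gently to the wall.

```bash
for i in 1; do python3 -m jog '[[4,0,0,0,0,0],[4,0,0,0,0,0],[0,0,0,0,0,0]]'; done
python3 - <<'E'
from h import *
s=status.get_state();print(w2f(s['eef_pos']),s['force'])
E
```

```text
t: 8.5
eef_pos: [0.5569, -0.0902, 0.157]
ee_rot: [-3.127, -0.003, -1.617]
force: [-1.1, -0.9, 1.2]
width: 0.0003
[  4.93566506 -45.88652818] [-1.10709879 -0.88320401  1.15678716]
```

```bash
python3 -m jog '[[3,0,0,0,0,0],[2,0,0,0,0,0]]'
python3 - <<'E'
from h import *
s=status.get_state();print(w2f(s['eef_pos']),s['force'])
E
```

```text
t: 8.7
eef_pos: [0.5611, -0.0903, 0.1566]
ee_rot: [-3.129, -0.003, -1.617]
force: [-4.9, -0.5, 1.2]
width: 0.0
[  9.15662081 -45.72065857] [-4.9057096  -0.48712452  1.18205931]
```

Force is rising. I'll push a little more, with holds, to confirm the stop.

```bash
python3 -m jog '[[2,0,0,0,0,0],[2,0,0,0,0,0]]'; python3 -m jog '[[2,0,0,0,0,0],[0,0,0,0,0,0],[0,0,0,0,0,0]]'
```

```text
t: 8.9
eef_pos: [0.562, -0.0907, 0.1562]
ee_rot: [-3.136, -0.004, -1.618]
force: [-9.9, 1.9, 9.1]
width: 0.0004
t: 9.2
eef_pos: [0.561, -0.0907, 0.1565]
ee_rot: [-3.141, -0.004, -1.618]
force: [-3.1, 1.0, 1.9]
width: 0.0005
```

It's at the stop: 10 N with no further travel. I'll retreat straight back and up, then check.

```bash
python3 -m jog '[[-10,0,0,0,0,0],[-25,0,0,0,0,0],[-30,0,0,0,0,0],[-20,0,10,0,0,0],[0,0,40,0,0,0],[0,0,40,0,0,0],[-20,40,20,0,0,0],[-15,45,0,0,0,0],[0,45,0,0,0,0],[0,45,0,0,0,0],[0,0,0,0,0,0],[0,0,0,0,0,0]]'
python3 - <<'E'
from h import *
a=crop('top','pics/t7.png',245,160,350,265,4);b=crop('scene','pics/s7.png',200,175,330,305,3.2)
A1=cv2.imread('pics/t7.png');B1=cv2.imread('pics/s7.png');h=max(len(A1),len(B1));
pad=lambda i:cv2.copyMakeBorder(i,0,h-len(i),0,0,0)
cv2.imwrite('pics/f7.png',np.hstack([pad(A1[:, :380]),pad(B1)]))
for f in (.17,.2,.23,.25):
    y=-.34;o=[]
    for L in (74,112,145,172):
        p=f2w(L*np.sin(f)*np.cos(y),L*np.sin(y));q=[*p/1000,.031+L/1000*np.cos(y)*np.cos(f)];u,v=proj('scene',q);u2,v2=proj('top',q)
        o.append((round((u-200)*3.2+380),round((v-175)*3.2),round((u2-245)*4),round((v2-160)*4)))
    print(f,o)
E
```

```text
t: 10.4
eef_pos: [0.4367, 0.09, 0.2734]
ee_rot: [-3.122, 0.006, -1.621]
force: [0.2, 0.7, 0.4]
width: 0.0003
0.17 [(566, 236, 263, 195), (556, 211, 298, 168), (547, 188, 331, 144), (538, 167, 360, 122)]
0.2 [(569, 238, 263, 191), (560, 215, 299, 162), (553, 193, 331, 135), (546, 173, 360, 111)]
0.23 [(571, 240, 263, 186), (565, 218, 299, 155), (559, 198, 332, 126), (553, 179, 360, 101)]
0.25 [(573, 242, 264, 184), (568, 221, 299, 151), (563, 201, 332, 120), (558, 184, 360, 94)]
```

View pics/f7.png

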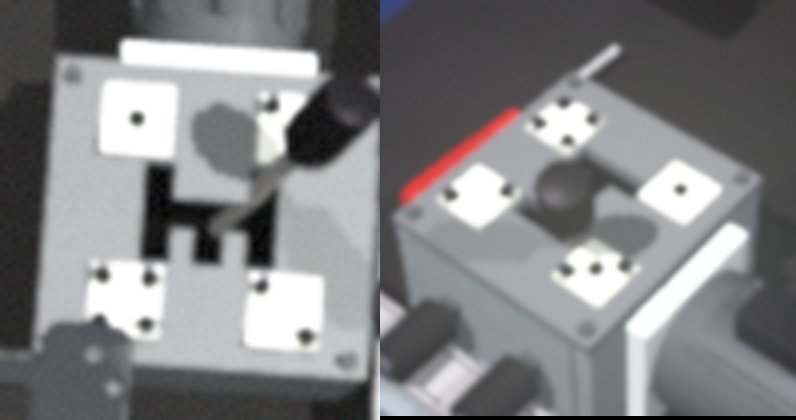

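The lever leans into the three-stud slot. In the top view the grip's end face is at about crop (353,100). I'll solve for the angles from the grip mask in that view.

Run:
```python
from h import *
from scipy.optimize import least_squares
def pt(f,y,L):
    p=f2w(L*np.sin(f)*np.cos(y),L*np.sin(y));return [*p/1000,.031+L/1000*np.cos(y)*np.cos(f)]
im=cv2.imread('pics/t7.png');m=(im.max(2)<75).astype(np.uint8);m[:60]=0;m[172:]=0;m[:,:284]=0
n,l,st,c=cv2.connectedComponentsWithStats(m);i=1+np.argmax(st[1:,4]);print(st[i],c[i])
for name,(u,v) in (('mask',c[i]),('endface',(353,99))):
    L=145 if name=='mask' else 172
    t=np.array([245+u/4,160+v/4])
    r=least_squares(lambda x:np.array(proj('top',pt(x[0],x[1],L)))-t,[.2,-.3]).x
    s=w2f(pt(*r,70));print(name,r,s,np.hypot(*(s-[42,-36])))
```

```text
[ 287   60   99  106 6258] [335.34084372 111.78683285]
mask [ 0.2843395  -0.35105634] [ 18.4390078  -24.07229385] 26.408152672073747
endface [ 0.23055664 -0.32075325] [ 15.18051979 -22.06970382] 30.221476971588483
```

```bash
python3 -c "
from station import workorder;print(workorder.job_done())"
```

```text
the job is handed in; nothing more can be done
None
```

I pushed the lever into the slot beside the three-stud plate and handed the job in; the hand-in gave no verdict. I used shut fingers in three pushes: out of the park notch to neutral, across the gate to the right, then forward against the slot end. After that I backed off and lifted clear.

- **Seating:** at the slot end the fingers met about 10 N along the push and stopped moving forward. Elsewhere the pushing force read 1.5 to 5 N, and nothing came near the 60 N limit.
- **Final position:** the last pictures show the lever leaning into the three-stud slot. Two estimates from the top view put the stalk 26 mm and 30 mm from the plate's centre, against the 32.5 mm limit. They disagree by 4 mm, probably because the 26 mm one, from a colour mask, also picked up some of the dark motor.
- **Not measured:** I did not measure the lever's lift or the positions of the loose items. The arm only pushed sideways on the grip and read no contact with anything else.
- **At hand-in:** the arm was clear of everything, at about 10.5 s of the 56 s allowed.

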